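# Turn a circuit board over in its rework frame and clamp it

## Robot

A 6-joint arm with a two-finger parallel gripper is mounted at the origin on the work surface; the furniture and walls round the work are solid. World frame = base frame: x ahead of the robot, y to its left, z up, the work surface at z = 0. Lengths are in m, angles in rad, forces in N, time in s.
With the tool pointing down it reaches from about 0.275 to 0.875 m from the base axis. Payload 12.5 kg.
Tool frame: the origin (TCP) lies midway between the tips of the shut fingers; the grasp point (between the pads) lies env.hold_point_z behind it (env.hold_point_z is the distance from the TCP to the grasp point, in m); z points along the fingers, y is the direction in which the jaws open and shut (so a half turn about z gives the same grasp; the last joint's range is limited). The gripper opens to 85 mm and grips with 20 to 120 N. Pads are 22 mm wide; open, the fingers measure 114 mm over their backs; the gripper's body (76 mm by 85 mm) begins 54 mm behind the grasp point. The pads swing forward as they close: fully open they stand 13 mm farther back than shut.
Start: joints at [1.113, 0.351, 1.652, -0, 1.139, -0.085], TCP at [0.2, 0.512, 0.231] pointing down, gripper open.
Joint ranges: [-2.75, 2.75], [-0.79, 2.1], [0.01, 2.65], [-1.57, 4.71], [0.07, 3.14], [-2.87, 2.87]. Speed limits (rad/s): [2.22, 2.22, 2.79, 3.14, 3.14, 3.14].

## Interface

Orientations are given as a 3x3 rotation matrix whose columns are the frame's x, y, z axes.
In Python, from station import readout, snapshot, env gives the robot as it stands. The module is installed in compiled form; this text tells all that it offers.
- The arm moves only by the tool apply_moves, never from a script. Its arguments are lists of equal length, an entry for each row: "hand": the opening, from -1 (shut) to 1 (fully open); "xyz": the shift along the tool's x, y, z in cm, a list of three; "spin": the turn about the tool's z in rad. A call has 1 to 12 rows; each row is the pose to reach, as a shift and turn from the pose measured when the call began, along the tool's axes at that moment; what a row does not reach only later rows make up. A row lasts 1/10 s, in which the tool goes at most 50 mm and 8.59 degrees, less where a joint would pass 70% of its speed; a pose out of reach is approached as far as the arm can. A call with a gripper value outside its range is refused whole. The fingers move at their own pace and stop on an object; "force" is the grip in N (left out, the last holds). Time passes only in rows, so rows that repeat a pose let the fingers close. It gives the time, the measured TCP pose, the force and the opening at its end, in the units of the state.
- readout.get_obs(): the state, without advancing time (a new reading comes with each control period).
- snapshot(name): name is "side" or "top" or "wrist"; returns a dict with "pixels" (480x640x3 uint8, red, green, blue), "range_z" (480x640 float32, m along the optical axis (not along the pixel's ray), 0 where there is no reading), "mtx" (3x3 intrinsics, pixels), "R" (3x3) and "t" (3): a world point X has camera coordinates R X + t; the wrist camera has in their place "tool_from_camera" (4x4, takes a point from camera to tool coordinates, whose origin is the TCP and whose axes are the flange's). Camera axes: x right, y down, z forward; pixel columns grow to the right and rows downward; lengths in m; the calibration is good to about 2 mm. The wrist camera is an equidistant fisheye: a pixel r from the principal point sees the ray r / f radians off the axis. A picture is of the moment at which its call begins: read the wrist's pose just before it.
- env.close_job(): hands the job in, once; it reports no verdict.
The state is a dict: "clock": time; "joint_positions": joint angles; "joint_velocities": joint speeds; "effort": joint torques, N m; "tcp_pos": TCP position; "eef_rot": TCP orientation; "wrist_force": force on the tool from outside, world axes, zero at the start; "wrist_torque": the same for the moment, N m; "gripper_width": opening from 0.0 (shut) to 1.0 (fully open).
Only numpy, scipy, OpenCV 4.12 (cv2) and the standard library are available. Lean on these libraries where they do the work, as an engineer would, in place of code of your own. Each camera call takes 0.05 s, during which the arm holds its last target. There are 200 camera calls.

## Task

Turn the circuit board in the rework frame over about its long axis, by the frame's round handling bar, so that it lies level with the solder side up. Then tighten the black clamp knob on top of the upright clockwise by feel until it clearly grips and is firmly tight, without forcing it further, so that the board is locked level, and let go. Do not push on the board itself, and leave the other things on the bench where they are.

Things in the scene. Friction and masses are not known exactly. Their poses are not given: they have to be found in the camera images.
- frame: Rework frame fixed to the bench: dark steel base plate 150 x 330 mm (top at 16 mm) with an aluminium upright at each end. Origin: centre of its underside, on the bench. y axis: along the board's long axis to the clamp upright (left seen from the robot); x away from the robot; z up. Plain upright at y = -128 mm (top 147 mm); clamp upright at y = +130 mm (66 mm in x, 30 mm in y, top 178 mm, knob above).
- axle_mid (a point): Middle of the axle about which the cradle and board turn: 130 mm above the frame's origin. Axes as the frame's; the axle runs along y.
- turn (a joint): Turn (rad) of the cradle holding the board. 0: level, component side up, handling bar on the robot's side of the axle. It grows as the bar is lifted up and over, away from the robot: pi/2 = bar straight above the axle, pi = level, solder side up, bar on the far side. Range -0.6 to 3.74. Friction hinge (0.25 N m, about 3 N at the bar): it stays where it is left.
- bar_mid (a point): Middle of the round steel handling bar for turning the cradle: 10 mm thick, 176 mm free length between the cradle's flat end arms, parallel to the axle, 95 mm from it, 45 mm clear of the board's edge. Held lightly it can turn between the fingers. Axes turn with the cradle: y along the bar, z the way the component side faces.
- board: Circuit board, 90 x 170 x 3 mm, held by its ends in the cradle. Origin at its middle, on the axle. z points out of the component side (parts up to 11 mm tall; the other side is flat with solder points), y along its long axis.
- knob (a joint): Turn (rad) of the clamp knob, clockwise seen from above = tightening, from its backed-off stop at 0 to 4.3. Running free takes about 0.2 N m. It drives a shoe 3 mm down per rad on to the cradle's hub, which it meets somewhere between 1.1 and 2.9 rad, different each time. From there the moment grows by 0.28 N m and the clamping force by 93 N per rad; beyond 0.55 N m it is being forced. Let go, it keeps up to about 65 N.
- knob_grip (a point): Middle of the knob's grip, on its upright axis, 209 mm above the bench: a black bar 46 mm long (the point's x axis, turning with the knob), 13 mm wide (y), 24 mm high (z from -12 to +12 mm), on a 12 mm stem. The upright's top lies 31 mm below the point.
- cradle: The cradle: end arms, bar and board's clips, turning on the axle; its steel hub (32 mm across) runs through the clamp upright under the shoe. Origin in the middle of the axle; y along the axle, z the way the component side faces, bar on its -x side.
- wash_bottle: Bystander, not to be disturbed: white soft wash bottle with red cap, 182 mm tall, standing. Origin at the centre of its underside.
- dropper: Bystander, not to be disturbed: amber dropper bottle, 31 mm wide, 91 mm tall, standing. Origin at the centre of its underside.
- forceps: Bystander, not to be disturbed: steel forceps lying flat, 118 mm long, in front of the frame. Origin at the centre of its underside.
- petri: Bystander, not to be disturbed: clear lidded dish, 64 mm across, 16 mm high, in front of the frame. Origin at the centre of its underside.

How it is judged:
By the outcome, as a careful person would: the job done as asked, in the order asked, and still so for the second after the job is handed in, with the robot touching nothing.
It also fails if it takes over 72 s, if anything falls off the work surface, if the arm or the gripper's body presses on something with over 40 N, if the wrist force passes 120 N, or if a joint passes its speed limit or range.

## Working session

There is one attempt and no reset: what is moved stays moved. The work goes in short steps, Python scripts to look and compute and a tool call to move; the robot and the scene stay as the last step left them, time stands still between calls to the robot, and variables do not carry over. Pictures are saved under pics/ and viewed, about 8 in all and at most 12, crops included, and the job is handed in when it is done.

Besides the shell and the picture viewer there is one more tool, called in YAML: its name, and indented under it one key for each argument. apply_moves: Moves the arm, as the interface text tells. Its arguments: {"type":"object","properties":{"hand":{"type":"array"},"xyz":{"type":"array"},"spin":{"type":"array"},"force":{"type":"number"}},"required":["hand","xyz","spin"]}

```bash
mkdir -p pics
cat > h.py <<'E'
import numpy as np, cv2
from station import readout, snapshot, env
def world(s,u,v,z=None):
    z=s["range_z"][int(v),int(u)] if z is None else z
    c=np.linalg.inv(s["mtx"])@np.array([u,v,1.])*z
    return s["R"].T@(c-s["t"])
def cloud(s):
    v,u=np.mgrid[:480,:640]; z=s["range_z"]
    c=np.stack([u,v,np.ones_like(u)],-1)@np.linalg.inv(s["mtx"]).T*z[...,None]
    return (c-s["t"])@s["R"]
E
python3 - <<'E'
from h import *
o=readout.get_obs(); print({k:np.round(v,3).tolist() for k,v in o.items()}, env.hold_point_z)
for n in ("side","top"):
    s=snapshot(n); np.savez(n+"0.npz",**s); cv2.imwrite(f"pics/{n}0.png",s["pixels"][...,::-1])
    print(n,s["R"].round(3).tolist(),s["t"].round(3),s["mtx"].round(1).tolist())
E
```

```text
{'clock': 0.0, 'joint_positions': [1.113, 0.351, 1.652, -0.0, 1.139, -0.085], 'joint_velocities': [0.0, 0.001, 0.001, -0.002, -0.002, -0.002], 'effort': [0.0, -50.612, -29.14, -0.0, 0.005, 0.0], 'tcp_pos': [0.2, 0.512, 0.231], 'eef_rot': [[-0.931, 0.364, -0.001], [0.364, 0.931, -0.001], [0.0, -0.001, -1.0]], 'wrist_force': [0.116, 0.172, -0.393], 'wrist_torque': [0.003, -0.007, -0.018], 'gripper_width': 0.998} 0.0187
side [[1.0, -0.005, -0.0], [-0.002, -0.409, -0.913], [0.004, 0.913, -0.409]] [-0.466  0.099  1.122] [[499.1, 0.0, 326.0], [0.0, 499.1, 233.8], [0.0, 0.0, 1.0]]
top [[0.027, -1.0, -0.014], [-0.999, -0.027, -0.041], [0.041, 0.015, -0.999]] [-0.091  0.471  1.355] [[521.1, 0.0, 322.2], [0.0, 521.1, 236.1], [0.0, 0.0, 1.0]]
```

View pics/side0.png

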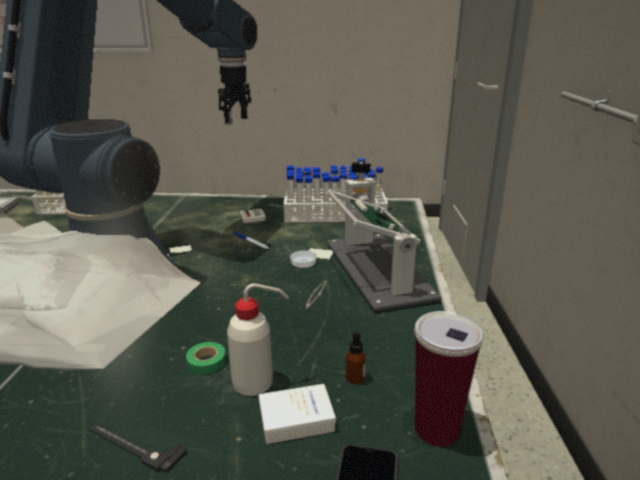

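View pics/top0.png

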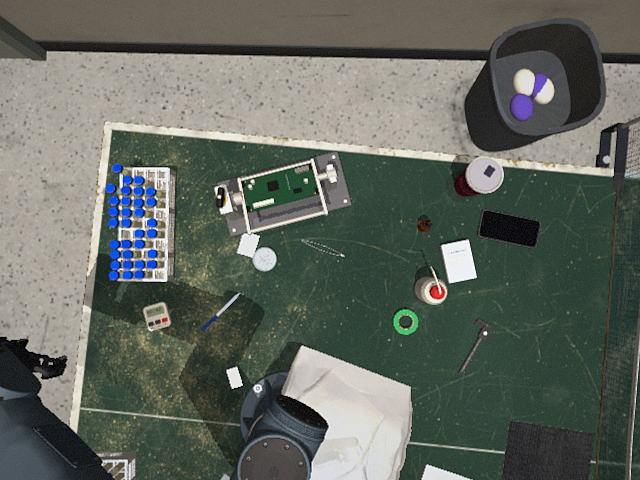

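The side view shows the frame at about (385,255), with the robot-side bar raised. In the top view it is at about (284,192), with the knob at (221,196), the rack to its left and the wall beyond. Next I'll fit the frame from depth.

Run:
```python
from h import *
T=dict(np.load("top0.npz")); S=dict(np.load("side0.npz"))
a=cv2.resize(T["pixels"][140:245,205:365],None,fx=4.5,fy=4.5,interpolation=cv2.INTER_CUBIC)
b=cv2.resize(S["pixels"][145:315,320:450],None,fx=3,fy=3,interpolation=cv2.INTER_CUBIC)
im=np.zeros((600,800,3),np.uint8)
a=cv2.resize(a,(410,270)); a2=cv2.resize(T["pixels"][140:245,205:365],(400,262),interpolation=cv2.INTER_CUBIC)
im[:262,:400]=a2; im[:510,405:795]=b; cv2.imwrite("pics/crop1.png",im[...,::-1])
for n,s,(u0,u1,v0,v1) in(("top",T,(205,360,145,245)),("side",S,(325,445,150,310))):
    P=cloud(s)[v0:v1,u0:u1].reshape(-1,3); z=P[:,2]
    for lo,hi in((.010,.022),(.1,.14),(.14,.152),(.152,.17),(.17,.185),(.185,.24)):
        m=(z>lo)&(z<hi)
        if m.sum()>4:
            q=P[m]; r=cv2.minAreaRect(q[:,:2].astype(np.float32)*1000)
            print(n,lo,hi,m.sum(),q.mean(0).round(3),[np.round(x,1) for x in r])
P=cloud(T)
for (u,v) in [(221,196),(222,190),(285,222),(260,228),(310,216),(265,176),(300,165),(333,173),(226,207),(120,180),(264,259)]: print((u,v),P[v,u].round(3))
```

```text
top 0.01 0.022 2897 [ 0.571 -0.004  0.015] [array([581.9,  25.7]), array([150. , 329.6]), np.float64(16.1)]
top 0.1 0.14 2337 [0.594 0.03  0.126] [array([590.3,  29. ]), array([ 84.9, 286.7]), np.float64(16.3)]
top 0.14 0.152 908 [0.562 0.012 0.145] [array([569.3,  21.9]), array([ 77.7, 276.8]), np.float64(14.1)]
top 0.152 0.17 357 [0.512 0.023 0.164] [array([519.3,  34.5]), array([253.5, 112.9]), np.float64(87.6)]
top 0.17 0.185 424 [0.522 0.079 0.175] [array([508.2,  48.3]), array([265.8,  98.2]), np.float64(78.1)]
top 0.185 0.24 152 [0.545 0.149 0.215] [array([545.9, 150.3]), array([14.2, 46.1]), np.float64(86.7)]
side 0.01 0.022 3882 [ 0.581 -0.001  0.017] [array([571.8, 140.5]), array([198.8, 579.8]), np.float64(6.9)]
side 0.1 0.14 1771 [0.575 0.128 0.124] [array([561. , 163.4]), array([175.5, 556.4]), np.float64(3.1)]
side 0.14 0.152 672 [0.572 0.019 0.146] [array([553.6, 153.5]), array([117.8, 538. ]), np.float64(6.7)]
side 0.152 0.17 479 [0.537 0.069 0.16 ] [array([528.6, 170. ]), array([523.9, 113.2]), np.float64(87.7)]
side 0.17 0.185 377 [0.528 0.076 0.175] [array([513.1,  45.2]), array([263.1, 100.9]), np.float64(79.4)]
side 0.185 0.24 228 [0.549 0.147 0.21 ] [array([549.9, 147.7]), array([13.5, 44.2]), np.float64(80.2)]
(221, 196) [0.548 0.147 0.219]
(222, 190) [0.562 0.145 0.219]
(285, 222) [0.497 0.007 0.167]
(260, 228) [0.482 0.064 0.167]
(310, 216) [ 0.512 -0.051  0.172]
(265, 176) [0.612 0.064 0.111]
(300, 165) [ 0.64  -0.021  0.115]
(333, 173) [ 0.618 -0.101  0.143]
(226, 207) [0.528 0.144 0.175]
(120, 180) [0.601 0.442 0.053]
(264, 259) [0.409 0.072 0.012]
```

View pics/crop1.png

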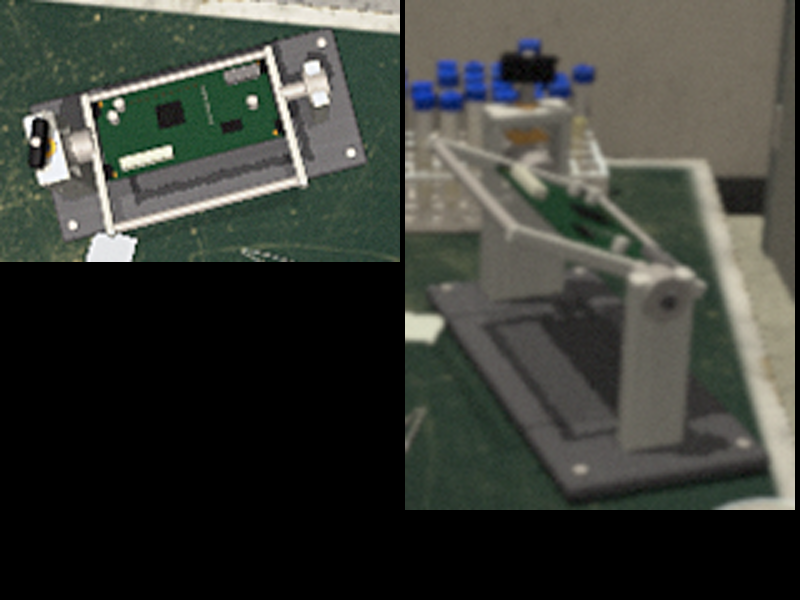

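The crops show the board component-side up with the bar raised on the robot side. The frame is at about (0.582, 0.026) with yaw about 16°, and the turn is about 0.4 rad. I'll move above the bar.

apply_moves:
  hand: [-0.1,-0.1,-0.1,-0.1,-0.1,-0.1,-0.1,-0.1,-0.1,-0.1,-0.1,-0.1]
  xyz:
    - [-3,-3,-5]
    - [-7,-6,-5]
    - [-11,-9,-5]
    - [-15,-12,-5]
    - [-19,-15,-5]
    - [-23,-18,-5]
    - [-27,-21,-5]
    - [-31,-24,-5]
    - [-35,-27.5,-5]
    - [-39,-31,-5]
    - [-43,-34,-5]
    - [-46.3,-36.6,-5]
  spin: [0.08,0.16,0.24,0.32,0.4,0.48,0.56,0.64,0.72,0.8,0.86,0.916]
  force: 25

```text
clock: 1.3
tcp_pos: [0.494, 0.0083, 0.2811]
eef_rot: [[-0.276, 0.961, -0.001], [0.961, 0.276, -0.001], [-0.001, -0.001, -1.0]]
wrist_force: [0.2, 1.2, -0.1]
gripper_width: 0.45
```

```bash
cat >> h.py <<'E'
C=np.array([.582,.026]); A=np.deg2rad(16.1)
def toframe(P,c=C,a=A):
    d=P[...,:2]-c; ca,sa=np.cos(a),np.sin(a)
    return np.stack([d[...,0]*ca+d[...,1]*sa,-d[...,0]*sa+d[...,1]*ca,P[...,2]],-1)
def wcloud(s,o):
    v,u=np.mgrid[:480,:640].astype(float); K=s["mtx"]
    x=(u-K[0,2])/K[0,0]; y=(v-K[1,2])/K[1,1]; th=np.hypot(x,y)
    k=np.tan(np.minimum(th,1.4))/np.maximum(th,1e-9)
    c=np.stack([x*k,y*k,np.ones_like(x),],-1)*s["range_z"][...,None]
    M=s["tool_from_camera"]; p=c@M[:3,:3].T+M[:3,3]
    return p@np.array(o["eef_rot"]).T+o["tcp_pos"]
E
python3 - <<'E'
from h import *
o=readout.get_obs(); w=snapshot("wrist"); np.savez("w1.npz",**w)
im=w["pixels"].copy()
cv2.imwrite("pics/w1.png",im[...,::-1])
Q={"wrist":toframe(wcloud(w,o)),"top":toframe(cloud(dict(np.load("top0.npz")))),"side":toframe(cloud(dict(np.load("side0.npz"))))}
for n,F in Q.items():
    F=F.reshape(-1,3)
    for yl,yh in((-80,-30),(20,80)):
        m=(F[:,0]>-.105)&(F[:,0]<-.075)&(F[:,1]>yl/1e3)&(F[:,1]<yh/1e3)&(F[:,2]>.15)&(F[:,2]<.2)
        print(n,yl,m.sum(),np.median(F[m],0).round(4),np.percentile(F[m][:,2],[10,90]).round(4) if m.sum() else '')
    m=(abs(F[:,1])<.06)&(abs(F[:,0])<.04)&(F[:,2]>.1)&(F[:,2]<.16)
    print(' board tilt',np.polyfit(F[m][:,0],F[m][:,2],1).round(3) if m.sum()>9 else '')
    m=(abs(F[:,1]-.13)<.03)&(abs(F[:,0])<.03)&(F[:,2]>.2)&(F[:,2]<.23)
    if m.sum()>9: print(' knob',m.sum(),F[m].mean(0).round(4),F[m][:,2].max(),cv2.minAreaRect((F[m][:,:2]*1000).astype(np.float32)))
E
```

```text
wrist -80 717 [-0.0844 -0.0539  0.1713] [0.1691 0.1725]
wrist 20 1234 [-0.0848  0.0515  0.1714] [0.1693 0.1726]
 board tilt [-0.427  0.134]
 knob 2057 [-0.0009  0.1295  0.2173] 0.22410180201396052 ((1.7043437957763672, 130.7922821044922), (13.778507232666016, 45.55826187133789), 69.98314666748047)
top -80 93 [-0.0877 -0.0546  0.17  ] [0.1664 0.1725]
top 20 112 [-0.0881  0.0498  0.1701] [0.1666 0.1735]
 board tilt [-0.431  0.131]
 knob 146 [-0.001   0.1279  0.2163] 0.22507245161945907 ((-0.23252487182617188, 129.43356323242188), (14.21851921081543, 46.13455581665039), 70.63087463378906)
side -80 62 [-0.0864 -0.0555  0.1719] [0.1678 0.1736]
side 20 55 [-0.0865  0.0491  0.1721] [0.1682 0.1735]
 board tilt [-0.408  0.136]
 knob 196 [0.0015 0.1252 0.2124] 0.22345986661555126 ((2.8747386932373047, 125.88650512695312), (13.454748153686523, 44.23088836669922), 64.10926818847656)
```

View pics/w1.png

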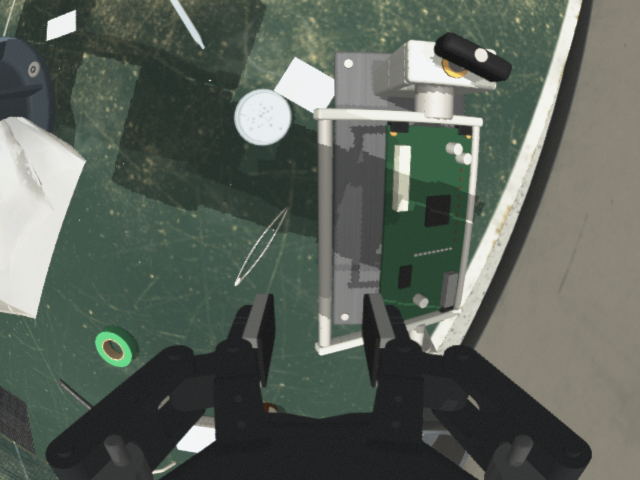

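Wrist view: the bar runs vertically at column 325, between the fingers at columns 258–375. Fitted bar centre is frame (-0.087, z 0.1675) and turn ≈ 0.404. I'll descend and grip.

apply_moves:
  hand: [-0.25,-0.25,-0.25,-0.25,-0.25,-0.25,-1,-1,-1,-1,-1,-1]
  xyz:
    - [0,0.25,2]
    - [-0.7,0.25,5]
    - [-0.7,0.25,8]
    - [-0.7,0.25,11]
    - [-0.7,0.25,13.2]
    - [-0.7,0.25,13.2]
    - [-0.7,0.25,13.2]
    - [-0.7,0.25,13.2]
    - [-0.7,0.25,13.2]
    - [-0.7,0.25,13.2]
    - [-0.7,0.25,13.2]
    - [-0.7,0.25,13.2]
  spin: [0,0,0,0,0,0,0,0,0,0,0,0]
  force: 25

```text
clock: 2.55
tcp_pos: [0.5019, -0.0032, 0.1495]
eef_rot: [[-0.27, 0.963, 0.003], [0.963, 0.27, -0.003], [-0.004, 0.002, -1.0]]
wrist_force: [4.7, 1.4, -0.2]
gripper_width: 0.106
```

apply_moves:
  hand: [-1,-1,-1,-1,-1,-1,-1,-1,-1,-1,-1,-1]
  xyz:
    - [0,0.44,-0.9]
    - [0,0.98,-1.75]
    - [0,1.6,-2.54]
    - [0,2.3,-3.26]
    - [0,3.09,-3.9]
    - [0,3.93,-4.46]
    - [0,4.82,-4.92]
    - [0,5.76,-5.29]
    - [0,6.73,-5.55]
    - [0,7.73,-5.71]
    - [0,8.73,-5.76]
    - [0,8.73,-5.76]
  spin: [0,0,0,0,0,0,0,0,0,0,0,0]

```text
clock: 3.75
tcp_pos: [0.5868, 0.0212, 0.2085]
eef_rot: [[-0.27, 0.963, 0.004], [0.963, 0.27, -0.003], [-0.004, 0.003, -1.0]]
wrist_force: [0.8, 4.0, 6.1]
gripper_width: 0.107
```

apply_moves:
  hand: [-1,-1,-1,-1,-1,-1,-1,-1,-1,-1,-1,-1]
  xyz:
    - [0,1.25,0.1]
    - [0,2.58,0.38]
    - [0,3.85,0.86]
    - [0,5.04,1.51]
    - [0,6.12,2.32]
    - [0,7.08,3.28]
    - [0,7.89,4.36]
    - [0,8.54,5.55]
    - [0,9.02,6.82]
    - [0,9.3,8.15]
    - [0,9.4,9.5]
    - [0,9.4,9.5]
  spin: [0,0,0,0,0,0,0,0,0,0,0,0]

```text
clock: 4.95
tcp_pos: [0.6778, 0.0465, 0.1113]
eef_rot: [[-0.27, 0.963, 0.004], [0.963, 0.27, -0.002], [-0.003, 0.003, -1.0]]
wrist_force: [3.1, 4.2, -3.5]
gripper_width: 0.108
```

```bash
cat > tilt.py <<'E'
from h import *
import sys
o=readout.get_obs(); print(toframe(np.array(o["tcp_pos"])).round(4),np.round(o["wrist_force"],1),np.round(o["wrist_torque"],2))
for n in ("top","side","wrist"):
    s=snapshot(n); cv2.imwrite(f"pics/{sys.argv[1]}_{n}.png",s["pixels"][...,::-1])
    F=toframe(cloud(s) if n!="wrist" else wcloud(s,o)).reshape(-1,3)
    m=(abs(F[:,1])<.075)&(abs(F[:,0])<.043)&(abs(F[:,2]-.13)<.015)
    if m.sum()>20:
        X=np.c_[F[m][:,:2],np.ones(m.sum())]; y=F[m][:,2]; k=np.ones(len(y),bool)
        for _ in range(5):
            c=np.linalg.lstsq(X[k],y[k],rcond=None)[0]; r=y-X@c; k=abs(r)<max(.0015,2*np.std(r[k])*.8)
        print(n,"board",k.sum(),"slope x,y,z0",c.round(4))
    for yl,yh in((-.08,-.045),(.045,.08)):
        m=(abs(F[:,0]-.095)<.012)&(F[:,1]>yl)&(F[:,1]<yh)&(F[:,2]>.1)&(F[:,2]<.17)
        if m.sum()>9: print(n,"bar",yl,m.sum(),np.median(F[m],0).round(4),np.percentile(F[m][:,2],90).round(4))
E
python3 tilt.py t1
```

```text
[ 0.0977 -0.0069  0.1113] [ 3.1  4.2 -3.5] [ 0.69 -0.28  0.09]
top board 529 slope x,y,z0 [-0.0201 -0.014   0.1295]
top bar -0.08 49 [ 0.0938 -0.0666  0.1308] 0.1349
side board 939 slope x,y,z0 [-0.0027  0.0004  0.1326]
side bar -0.08 45 [ 0.0961 -0.062   0.1345] 0.1366
side bar 0.045 16 [0.095  0.0624 0.1308] 0.133
wrist board 38265 slope x,y,z0 [0.0028 0.0008 0.1304]
wrist bar -0.08 186 [ 0.0978 -0.0476  0.1333] 0.1343
wrist bar 0.045 3168 [0.0976 0.0628 0.1336] 0.1347
```

apply_moves:
  hand: [-0.3,-0.3,-0.3,-0.3,-0.3,-0.3,-0.3,-0.3,-0.3]
  xyz:
    - [0,0,0]
    - [0,0,0]
    - [0,0,0]
    - [0,0,-1]
    - [0,0,-4]
    - [0,0,-8]
    - [0,0,-12]
    - [0,0,-15]
    - [0,0,-15]
  spin: [0,0,0,0,0,0,0,0,0]

```text
clock: 6.0
tcp_pos: [0.6788, 0.0467, 0.269]
eef_rot: [[-0.27, 0.963, 0.013], [0.963, 0.27, -0.002], [-0.006, 0.012, -1.0]]
wrist_force: [-0.6, 0.6, 0.7]
gripper_width: 0.347
```

```bash
python3 tilt.py t2
```

```text
[ 0.0987 -0.0069  0.269 ] [-0.6  0.6  0.7] [-0.01 -0.03  0.01]
top board 720 slope x,y,z0 [0.0047 0.0044 0.1306]
top bar -0.08 61 [ 0.0944 -0.0624  0.1329] 0.1371
side board 967 slope x,y,z0 [ 9.100e-03 -1.000e-04  1.326e-01]
side bar -0.08 43 [ 0.096  -0.061   0.1352] 0.1369
side bar 0.045 34 [0.0957 0.0623 0.1356] 0.1374
wrist board 17053 slope x,y,z0 [ 0.0145 -0.0015  0.136 ]
wrist bar -0.08 458 [ 0.1004 -0.0618  0.1404] 0.1416
wrist bar 0.045 642 [0.0999 0.0632 0.1404] 0.1417
```

View pics/t2_wrist.png

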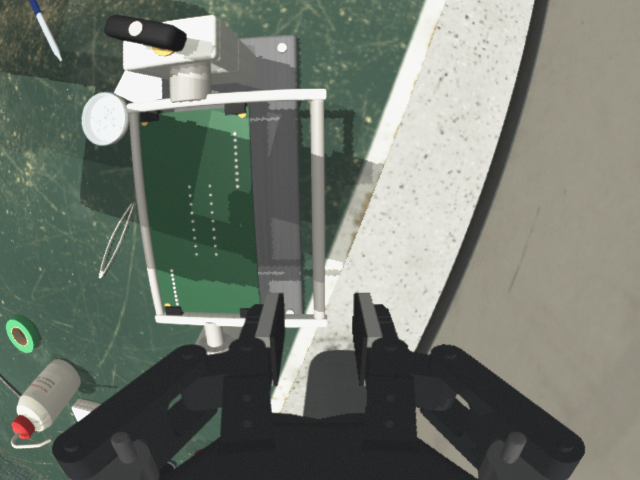

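The board lies solder side up with the bar on the far side, level to about half a degree. The knob is at about pixel (145,33). Next I go above it with the jaws across the grip.

apply_moves:
  hand: [0,0,0,0,0,0,0,0,0,0,0,0]
  xyz:
    - [1,-1,-2]
    - [3,-2,-3]
    - [5,-4,-3]
    - [7,-5,-3]
    - [9,-7,-3]
    - [11,-8,-3]
    - [12.5,-9.2,-3]
    - [13.6,-10,-3]
    - [13.6,-10,-3]
    - [13.6,-10,-3]
    - [13.6,-10,-3]
    - [13.6,-10,-3]
  spin: [-0.13,-0.26,-0.39,-0.52,-0.65,-0.78,-0.91,-1.04,-1.17,-1.23,-1.23,-1.23]

```text
clock: 7.35
tcp_pos: [0.5435, 0.1506, 0.291]
eef_rot: [[-0.998, 0.069, 0.002], [0.069, 0.998, -0.003], [-0.002, -0.003, -1.0]]
wrist_force: [-0.0, -0.9, 0.4]
gripper_width: 0.5
```

```bash
python3 - <<'E'
from h import *
o=readout.get_obs(); w=snapshot("wrist"); cv2.imwrite("pics/k1.png",w["pixels"][...,::-1])
P=wcloud(w,o).reshape(-1,3)
m=(np.hypot(P[:,0]-.546,P[:,1]-.151)<.035)&(P[:,2]>.205)&(P[:,2]<.235)
print(m.sum(),cv2.minAreaRect((P[m][:,:2]*1000).astype(np.float32)),np.percentile(P[m][:,2],[50,95]))
R=np.array(o["eef_rot"]); print(o["tcp_pos"],"y ang",np.degrees(np.arctan2(R[1,1],R[0,1])),R[:,2],np.round(o["joint_positions"],3),np.round(o["joint_velocities"],3),np.round(o["wrist_torque"],3))
E
python3 tilt.py t3
```

```text
1511 ((547.2369995117188, 152.5863800048828), (13.10855770111084, 45.09426498413086), 86.6889419555664) [0.22052972 0.22218567]
[0.54349566 0.15060329 0.29104125] y ang 86.02425223625764 [ 0.00223135 -0.00267626 -0.99999393] [ 0.189  0.322  1.541 -0.003  1.277 -1.311] [-0.003 -0.002 -0.004 -0.001 -0.     0.   ] [ 0.014 -0.004 -0.04 ]
[-0.0024  0.1304  0.2912] [-0.5  0.3 -0.2] [ 0.02  0.   -0.01]
top board 1236 slope x,y,z0 [0.0093 0.0006 0.1302]
top bar -0.08 60 [ 0.0941 -0.0627  0.1337] 0.137
top bar 0.045 60 [0.0934 0.0628 0.1327] 0.1371
side board 947 slope x,y,z0 [0.0075 0.001  0.1325]
side bar -0.08 45 [ 0.0961 -0.0629  0.1352] 0.1371
side bar 0.045 33 [0.0955 0.0652 0.1351] 0.1371
wrist board 12274 slope x,y,z0 [0.0076 0.0008 0.1311]
wrist bar 0.045 369 [0.0947 0.063  0.1345] 0.1358
```

All three cameras agree the tilt is about 0.5°. I'll descend on the knob and grip.

apply_moves:
  hand: [0,0,0,0,0,-1,-1,-1,-1,-1,-1,-1]
  xyz:
    - [-0.3,0.1,3]
    - [-0.3,0.1,6]
    - [-0.3,0.1,8.5]
    - [-0.3,0.1,9.8]
    - [-0.3,0.1,9.8]
    - [-0.3,0.1,9.8]
    - [-0.3,0.1,9.8]
    - [-0.3,0.1,9.8]
    - [-0.3,0.1,9.8]
    - [-0.3,0.1,9.8]
    - [-0.3,0.1,9.8]
    - [-0.3,0.1,9.8]
  spin: [0,0,0,0,0,0,0,0,0,0,0,0]
  force: 60

```text
clock: 8.75
tcp_pos: [0.5478, 0.1515, 0.1951]
eef_rot: [[-0.998, 0.068, 0.006], [0.068, 0.998, -0.002], [-0.006, -0.001, -1.0]]
wrist_force: [-1.2, 2.3, 5.9]
gripper_width: 0.138
```

```bash
cat > st.py <<'E'
from h import *
o=readout.get_obs(); R=np.array(o["eef_rot"])
print("t",o["clock"],"tcp",np.round(o["tcp_pos"],4),"yang",np.arctan2(R[1,1],R[0,1]).round(4),"F",np.round(o["wrist_force"],1),"M",np.round(o["wrist_torque"],3),"q1,q6",np.round([o["joint_positions"][i] for i in(0,5)],3),"tau6",np.round(o["effort"][5],3),"w",round(o["gripper_width"],3))
E
python3 st.py
```

```text
t 8.75 tcp [0.5478 0.1515 0.1951] yang 1.5026 F [-1.2  2.3  5.9] M [0.171 0.186 0.107] q1,q6 [ 0.189 -1.312] tau6 0.121 w 0.138
```

apply_moves:
  hand: [-1,-1,-1,-1,-1,-1,-1,-1,-1,-1]
  xyz:
    - [0,0,0]
    - [0,0,0]
    - [0,0,0]
    - [0,0,0]
    - [0,0,0]
    - [0,0,0]
    - [0,0,0]
    - [0,0,0]
    - [0,0,0]
    - [0,0,0]
  spin: [0.1,0.2,0.3,0.4,0.5,0.6,0.7,0.8,0.9,0.9]

```text
clock: 9.75
tcp_pos: [0.5479, 0.1518, 0.1952]
eef_rot: [[-0.566, 0.825, 0.006], [0.825, 0.566, -0.001], [-0.005, 0.005, -1.0]]
wrist_force: [2.0, 3.6, -4.9]
gripper_width: 0.139
```

```bash
python3 st.py
```

```text
t 9.75 tcp [0.5479 0.1518 0.1952] yang 0.6011 F [ 2.   3.6 -4.9] M [ 0.58  -0.272 -0.213] q1,q6 [ 0.19 -0.41] tau6 1.188 w 0.139
```

apply_moves:
  hand: [-1,-1,-1,-1]
  xyz:
    - [0,0,0]
    - [0,0,0]
    - [0,0,0]
    - [0,0,0]
  spin: [0.05,0.1,0.15,0.2]

```text
clock: 10.15
tcp_pos: [0.548, 0.1519, 0.1952]
eef_rot: [[-0.392, 0.92, 0.007], [0.92, 0.392, -0.001], [-0.004, 0.006, -1.0]]
wrist_force: [2.1, 2.2, -6.1]
gripper_width: 0.142
```

```bash
python3 st.py
```

```text
t 10.15 tcp [0.548  0.1519 0.1952] yang 0.4026 F [ 2.1  2.2 -6.1] M [ 0.278 -0.345  0.232] q1,q6 [ 0.19  -0.212] tau6 -0.619 w 0.142
```

apply_moves:
  hand: [-1,-1,-1,-1]
  xyz:
    - [0,0,0]
    - [0,0,0]
    - [0,0,0]
    - [0,0,0]
  spin: [0.05,0.1,0.15,0.2]

```text
clock: 10.55
tcp_pos: [0.5481, 0.152, 0.1952]
eef_rot: [[-0.203, 0.979, 0.007], [0.979, 0.203, -0.001], [-0.002, 0.007, -1.0]]
wrist_force: [2.8, 2.1, -5.0]
gripper_width: 0.137
```

```bash
python3 st.py
```

```text
t 10.55 tcp [0.5481 0.152  0.1952] yang 0.2042 F [ 2.8  2.1 -5. ] M [ 0.191 -0.225  0.192] q1,q6 [ 0.19  -0.013] tau6 -0.619 w 0.137
```

apply_moves:
  hand: [-1,-1,-1,-1]
  xyz:
    - [0,0,0]
    - [0,0,0]
    - [0,0,0]
    - [0,0,0]
  spin: [0.05,0.1,0.15,0.2]

```text
clock: 10.95
tcp_pos: [0.5482, 0.152, 0.1952]
eef_rot: [[-0.006, 1.0, 0.007], [1.0, 0.006, -0.001], [-0.001, 0.007, -1.0]]
wrist_force: [2.9, 2.4, -4.0]
gripper_width: 0.139
```

```bash
python3 st.py
```

```text
t 10.95 tcp [0.5482 0.152  0.1952] yang 0.0057 F [ 2.9  2.4 -4. ] M [ 0.244 -0.171  0.224] q1,q6 [0.19  0.185] tau6 -0.618 w 0.139
```

apply_moves:
  hand: [-1,-1,-1,-1]
  xyz:
    - [0,0,0]
    - [0,0,0]
    - [0,0,0]
    - [0,0,0]
  spin: [0.05,0.1,0.15,0.2]

```text
clock: 11.35
tcp_pos: [0.5483, 0.152, 0.1952]
eef_rot: [[0.191, 0.981, 0.008], [0.982, -0.191, -0.001], [0.0, 0.008, -1.0]]
wrist_force: [3.3, 0.7, -5.7]
gripper_width: 0.14
```

```bash
python3 st.py
```

```text
t 11.35 tcp [0.5483 0.152  0.1952] yang -0.1927 F [ 3.3  0.7 -5.7] M [ 0.248 -0.217  0.187] q1,q6 [0.19  0.384] tau6 -0.574 w 0.14
```

apply_moves:
  hand: [-1,-1,-1,-1]
  xyz:
    - [0,0,0]
    - [0,0,0]
    - [0,0,0]
    - [0,0,0]
  spin: [0.05,0.1,0.15,0.2]

```text
clock: 11.75
tcp_pos: [0.5484, 0.152, 0.1952]
eef_rot: [[0.381, 0.925, 0.008], [0.925, -0.381, -0.001], [0.002, 0.008, -1.0]]
wrist_force: [3.2, 2.5, -4.6]
gripper_width: 0.139
```

```bash
python3 st.py
```

```text
t 11.75 tcp [0.5484 0.152  0.1952] yang -0.3909 F [ 3.2  2.5 -4.6] M [ 0.231 -0.149  0.336] q1,q6 [0.19  0.582] tau6 -0.527 w 0.139
```

apply_moves:
  hand: [-1,-1,-1,-1]
  xyz:
    - [0,0,0]
    - [0,0,0]
    - [0,0,0]
    - [0,0,0]
  spin: [0.05,0.1,0.15,0.2]

```text
clock: 12.15
tcp_pos: [0.5485, 0.1519, 0.1952]
eef_rot: [[0.556, 0.831, 0.008], [0.831, -0.556, -0.002], [0.003, 0.008, -1.0]]
wrist_force: [3.8, 1.5, -4.1]
gripper_width: 0.139
```

```bash
python3 st.py
```

```text
t 12.15 tcp [0.5485 0.1519 0.1952] yang -0.5892 F [ 3.8  1.5 -4.1] M [ 0.154 -0.214  0.324] q1,q6 [0.19  0.781] tau6 -0.478 w 0.139
```

Contact was at q6 ≈ 0.22, about 1.55 rad on the knob. Torque is climbing as expected, so I continue.

apply_moves:
  hand: [-1,-1,-1,-1]
  xyz:
    - [0,0,0]
    - [0,0,0]
    - [0,0,0]
    - [0,0,0]
  spin: [0.05,0.1,0.15,0.2]

```text
clock: 12.55
tcp_pos: [0.5486, 0.1519, 0.1952]
eef_rot: [[0.709, 0.706, 0.008], [0.706, -0.709, -0.002], [0.005, 0.007, -1.0]]
wrist_force: [3.2, 1.7, -5.2]
gripper_width: 0.135
```

```bash
python3 st.py
```

```text
t 12.55 tcp [0.5486 0.1519 0.1952] yang -0.7874 F [ 3.2  1.7 -5.2] M [ 0.189 -0.139  0.395] q1,q6 [0.19  0.979] tau6 -0.429 w 0.135
```

apply_moves:
  hand: [-1,-1,-1]
  xyz:
    - [0,0,0]
    - [0,0,0]
    - [0,0,0]
  spin: [0.05,0.1,0.15]

```text
clock: 12.85
tcp_pos: [0.5486, 0.1518, 0.1952]
eef_rot: [[0.805, 0.593, 0.008], [0.593, -0.805, -0.002], [0.006, 0.007, -1.0]]
wrist_force: [3.4, 1.1, -4.2]
gripper_width: 0.143
```

```bash
python3 st.py
```

```text
t 12.85 tcp [0.5486 0.1518 0.1952] yang -0.9355 F [ 3.4  1.1 -4.2] M [ 0.218 -0.055  0.411] q1,q6 [0.19  1.127] tau6 -0.395 w 0.143
```

apply_moves:
  hand: [-1,-1]
  xyz:
    - [0,0,0]
    - [0,0,0]
  spin: [0.05,0.1]

```text
clock: 13.05
tcp_pos: [0.5487, 0.1518, 0.1952]
eef_rot: [[0.859, 0.512, 0.008], [0.512, -0.859, -0.002], [0.006, 0.006, -1.0]]
wrist_force: [3.0, 0.7, -4.6]
gripper_width: 0.138
```

```bash
python3 st.py
```

```text
t 13.05 tcp [0.5487 0.1518 0.1952] yang -1.0335 F [ 3.   0.7 -4.6] M [ 0.222 -0.075  0.476] q1,q6 [0.19  1.225] tau6 -0.388 w 0.138
```

Moment ≈ 0.47 N m: firmly tight and below 0.55. I'll release and lift clear.

apply_moves:
  hand: [0,0,0,0,0,0,0,0,0,0,0,0]
  xyz:
    - [0,0,0]
    - [0,0,0]
    - [0,0,0]
    - [0,0,0]
    - [0,0,-1]
    - [0,0,-3]
    - [0,0,-6]
    - [0,0,-9]
    - [0,0,-12]
    - [0,0,-12]
    - [0,0,-12]
    - [0,0,-12]
  spin: [0,0,0,0,0,0,0,0,0,0,0,0]

```text
clock: 14.25
tcp_pos: [0.5472, 0.152, 0.3144]
eef_rot: [[0.859, 0.512, 0.007], [0.512, -0.859, -0.002], [0.005, 0.006, -1.0]]
wrist_force: [-0.1, -0.2, 0.5]
gripper_width: 0.502
```

```bash
python3 tilt.py t4
python3 - <<'E'
from h import *
o=readout.get_obs(); P=wcloud(snapshot("wrist"),o).reshape(-1,3)
m=(np.hypot(P[:,0]-.546,P[:,1]-.151)<.035)&(P[:,2]>.197)&(P[:,2]<.235)
print(cv2.minAreaRect((P[m][:,:2]*1000).astype(np.float32)),np.percentile(P[m][:,2],[50,95]))
a=cv2.absdiff(cv2.imread("pics/top0.png"),cv2.imread("pics/t4_top.png")).max(2)
for n,(u,v) in dict(wash=(432,290),dropper=(424,225),forceps=(323,248),petri=(264,259)).items(): print(n,(a[v-15:v+15,u-15:u+15]>40).sum())
E
python3 st.py
```

```text
[0.0015 0.1307 0.3144] [-0.1 -0.2  0.5] [ 0.06 -0.04  0.03]
top board 1239 slope x,y,z0 [0.0111 0.0002 0.1302]
top bar -0.08 60 [ 0.094  -0.0627  0.1335] 0.1371
top bar 0.045 62 [0.0939 0.062  0.1334] 0.1368
side board 961 slope x,y,z0 [0.0073 0.0002 0.1326]
side bar -0.08 43 [ 0.0957 -0.0619  0.1355] 0.1373
side bar 0.045 32 [0.0957 0.0607 0.1346] 0.1371
wrist board 11195 slope x,y,z0 [0.0085 0.0007 0.1316]
wrist bar -0.08 285 [ 0.0975 -0.0621  0.1351] 0.1365
wrist bar 0.045 418 [0.0973 0.0628 0.1353] 0.1366
((548.7357788085938, 152.95626831054688), (45.44553756713867, 13.568016052246094), 40.702857971191406) [0.22052896 0.22231831]
wash 0
dropper 0
forceps 0
petri 44
t 14.45 tcp [0.5474 0.152  0.3145] yang -1.0335 F [-0.1 -0.4  0.1] M [-0.013  0.01  -0.038] q1,q6 [0.191 1.225] tau6 -0.002 w 0.495
```

View pics/t4_wrist.png

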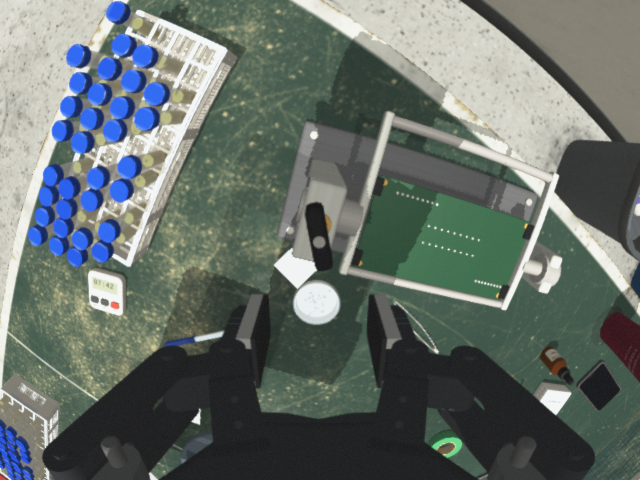

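The knob is clear and turned, the board is solder side up, and the dish is in place. The few changed pixels there are the arm's shadow. Handing in.

```bash
python3 -c "
from station import env; print(env.close_job())"
```

```text
the job is handed in; nothing more can be done
None
```

The board is turned over and clamped, and I handed the job in at about 14.5 s of robot time, with the gripper open about 12 cm above where it held the knob.

- **Board:** I turned it by the handling bar from about 0.40 rad to level, solder side up. All three cameras put it 0.4–0.6° off level (bar slightly high). That was the same before and after clamping.
- **Knob:** It met the hub at about 1.55 rad of turn. I tightened about 1 rad further, to roughly 0.47 N m, below the 0.55 N m limit. One check differed slightly: the last joint's torque implied about 0.43 N m.
- **After letting go:** The knob sprang back about 10°, which fits the clamp keeping only about 65 N.
- **Other things on the bench:** Before-and-after top pictures show no change at the wash bottle, dropper and forceps. A few pixels changed at the dish (44 of 900), which I took to be the arm's shadow without measuring the dish's position. The arm never came down near it.

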